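# Put the cover plate on the pinned fixture

### The job

Cover the brass movement on the grey fixture: of the two cover plates, pick up the one whose two holes are as far apart as the fixture's two pins, and lower it level over both pins until it lies flat on the rest pads with a pin standing up through each hole. Set it down, do not drop it; let go of it, and leave the other plate where it is.

Things in the scene. Friction and masses are not known exactly. Their poses are not given: they have to be found in the camera images.
- fixture: Fixed grey block, 70 x 150 mm (x by y), with a brass watch movement in its middle. Origin: centre of its underside, on the work surface; z up, y along its length. Two steel rest pads (tops at z = 24 mm, the highest thing but the pins), each with an upright round-nosed pin of 10 mm diameter at x = 0, y = +44 and -44 mm (88 mm apart), tip at z = 50 mm. The pads are 64 x 36 mm, centred on the pins.
- wide_plate: The plate that fits: loose, dark steel, 60 x 130 x 6 mm, 0.2 to 0.4 kg; 22 mm through holes at x = 0, y = +44 and -44 mm (88 mm apart, near the ends): 6 mm play round each pin. Bright upright grip amid it, 14 mm in x, 30 mm in y, top 44 mm above the underside: take it from above across the 14 mm. Origin: centre of the underside, z up; in place, 24 mm above the fixture's. Fits either way round.
- narrow_plate: The plate that does not fit: same size, grip, frame and look, but its two 22 mm holes are only 60 mm apart (y = +30 and -30 mm), nearer to the grip. It must stay where it is. Which plate lies to the left changes from start to start.

How it is judged:
At the end, for the whole second after the job is handed in: The plate with the wide hole spacing rests flat (within 4 degrees) on the rest pads, underside 21 to 28 mm above the fixture's, centre within 12 mm and long side within 11 degrees of the fixture's, either way round; the other plate is within 30 mm of where it lay (horizontal distance between wide_plate and fixture below 0.012 m and angle between the y axis of wide_plate and the y axis of fixture, either way round below 0.2 rad and angle between wide_plate's own z axis and vertical below 0.07 rad and z of wide_plate in the frame of fixture between 0.021 and 0.028 m and linear speed of wide_plate below 0.02 m/s and distance of narrow_plate from where it was at the start of the episode below 0.03 m); the robot touches nothing.
It fails at once if the plate is dropped onto the fixture (faster than 0.6 m/s at the pins, as after a free fall of about 18 mm) (horizontal distance between wide_plate and fixture below 0.04 m and z of wide_plate in the frame of fixture below 0.05 m and linear speed of wide_plate above 0.6 m/s).
It also fails if it takes over 38 s, if anything falls off the work surface, if the arm or the gripper's body presses on something with over 40 N, if the wrist force passes 120 N, or if a joint passes its speed limit or range.

### The arm

A 6-joint arm with a two-finger parallel gripper is mounted at the origin on a cart in front of the work surface, level with it; the furniture and walls round the work are solid. World frame = base frame: x ahead of the robot, y to its left, z up, the work surface at z = 0. Lengths are in m, angles in rad, forces in N, time in s.
With the tool pointing down it reaches from about 0.3 to 0.775 m from the base axis. Payload 14.6 kg.
Tool frame: the origin (TCP) lies at the very end of the fingers, on their centre line; the grasp point (between the pads) lies 19 mm behind it; z points along the fingers, y is the line along which they close (so a half turn about z gives the same grasp; the last joint's range is limited). The gripper opens to 94 mm and grips with 3 to 60 N. Pads are 16 mm wide; open, the fingers measure 119 mm over their backs; the gripper's body (75 mm by 177 mm) begins 78 mm behind the grasp point.
Start: joints at [-1.179, 0.3, 1.521, -0, 1.321, -0.067], TCP at [0.244, -0.493, 0.205] pointing down, gripper open.
Joint ranges: [-3.03, 3.03], [-0.79, 2.21], [0.23, 2.52], [-1.04, 4.18], [0, 3.07], [-2.55, 2.55]. Speed limits (rad/s): [2.22, 2.22, 2.57, 3.14, 3.14, 3.14].

### API

Orientations are given as [roll, pitch, yaw] about the fixed x, y, z axes, in that order (R = Rz(yaw) Ry(pitch) Rx(roll)).
In Python, from station import ctrl gives the robot as it stands.
- The arm moves only by the tool carry_out, never from a script. Its argument "motion" is text: rows parted by semicolons, each of 7 numbers parted by spaces: the shift along the world's x, y, z in m, then the turn, a rotation vector about the world's x, y, z in degrees, then the closure in counts, from 0 (fully open) to 255 (shut). In form: dx dy dz wx wy wz hand; .... A call has 1 to 20 rows; each row shifts and turns the commanded pose from where the row before left it; what a row does not reach is not made up. A row lasts 1/12 s, in which the tool goes at most 41.7 mm and 7.16 degrees, less where a joint would pass 70% of its speed; a pose out of reach is approached as far as the arm can. A call is refused whole if a number of a shift passes 0.0417 or a number of a turn 7.16, either way. A call with a gripper value outside its range is refused whole. The fingers move at their own pace and stop on an object; "grip_force" is the grip in N (left out, the last holds). Time passes only in rows, so rows that do not move let the fingers close. It gives the time, the measured TCP pose, the force, the opening and the grip force at its end, in the units of the state.
- ctrl.get_obs(): the state, without advancing time (a new reading comes with each control period).
- ctrl.camera(name): name is "scene" or "top" or "wrist"; returns a dict with "pixels" (480x640x3 uint8, red, green, blue), "range_z" (480x640 float32, m along the optical axis (not along the pixel's ray), 0 where there is no reading), "K" (3x3 intrinsics, pixels), "dist" ([k1, k2, p1, p2, k3] as OpenCV has them; the pictures are not rectified), "position" and "attitude" of the camera in the world. Camera axes: x right, y up, looking along -z (the intrinsics and any distortion apply to the point x, -y, -z); pixel columns grow to the right and rows downward; lengths in m; the calibration is good to about 2 mm. A picture is of the moment at which its call begins.
- ctrl.hand_in(): hands the job in; it is judged then, once.
The state is a dict: "time_s": time; "qpos": joint angles; "joint_vel": joint speeds; "tau": joint torques, N m; "ee_pos": TCP position; "eef_rot": TCP orientation; "force": force on the tool from outside, world axes, zero at the start; "moment": the same for the moment, N m; "grip_width": finger opening in m; "grip_force": force on a finger pad.
Only numpy, scipy, OpenCV 4.12 (cv2) and the standard library are available. Lean on these libraries where they do the work, as an engineer would, in place of code of your own. Each camera call takes 0.05 s, during which the arm holds its last target. There are 200 camera calls.

## Working session

There is one attempt and no reset: what is moved stays moved. The work goes in short steps, Python scripts to look and compute and a tool call to move; the robot and the scene stay as the last step left them, time stands still between calls to the robot, and variables do not carry over. Pictures are saved under pics/ and viewed, at most 10 in all, crops included, and the job is handed in when it is done.

Besides the shell and the picture viewer there is one more tool, called in YAML: its name, and indented under it one key for each argument. carry_out: Moves the arm, as the interface text tells. Its arguments: {"type":"object","properties":{"motion":{"type":"string"},"grip_force":{"type":"number"}},"required":["motion"]}

```bash
mkdir -p pics; cat > h.py <<'E'
import numpy as np, cv2
from station import ctrl
from scipy.spatial.transform import Rotation as R
def rot(a):
    a=np.array(a,float)
    return a if a.shape==(3,3) else (R.from_euler('xyz',a).as_matrix() if a.size==3 else R.from_quat(a).as_matrix())
def snap(name,f):
    c=ctrl.camera(name); cv2.imwrite('pics/'+f+'.png',c['pixels'][:,:,::-1]); np.savez('/tmp/'+f+'.npz',**c); return c
def world(c,uv,z=None):
    "pixels -> world, by depth, or on plane z"
    uv=np.array(uv,float).reshape(-1,2)
    n=cv2.undistortPoints(uv.reshape(-1,1,2),np.array(c['K']),np.array(c['dist'])).reshape(-1,2)
    d=np.c_[n[:,0],-n[:,1],-np.ones(len(n))]@rot(c['attitude']).T; p=np.array(c['position'])
    if z is None: s=c['range_z'][uv[:,1].round().astype(int),uv[:,0].round().astype(int)]
    else: s=(z-p[2])/d[:,2]
    return p+d*np.reshape(s,(-1,1))
E
python3 - <<'E'
from h import *
c=snap('top','top1'); print(c['position'],c['attitude'],c['K'],c['dist']); snap('scene','scene1')
print(ctrl.get_obs())
E
```

```text
[0.35134644 0.00636273 0.95182787] [ 0.1928311   0.01746524 -1.56140208] [[553.98234462   0.         320.07265715]
 [  0.         553.98234462 246.64133303]
 [  0.           0.           1.        ]] [-0.12653198  0.          0.          0.          0.        ]
{'time_s': 0.1, 'qpos': array([-1.17860756e+00,  3.00411493e-01,  1.52151515e+00, -1.06820480e-05,
        1.32069395e+00, -6.66095939e-02]), 'joint_vel': array([ 0.00214678, -0.00075805, -0.00216068,  0.00121018, -0.00013008,
       -0.00077996]), 'tau': array([ 1.07043561e-03, -5.32642722e+01, -3.53285050e+01,  7.09787384e-02,
        2.35055108e-02, -4.62749676e-05]), 'ee_pos': array([ 0.24347994, -0.49291099,  0.20494691]), 'eef_rot': array([-3.14056630e+00, -5.80959886e-05,  4.58800981e-01]), 'force': array([-0.31984787,  0.72328932, -0.38046972]), 'moment': array([-0.05496752, -0.03030274,  0.01520647]), 'grip_force': 0.0, 'grip_width': 0.09404393015209682}
```

View pics/top1.png

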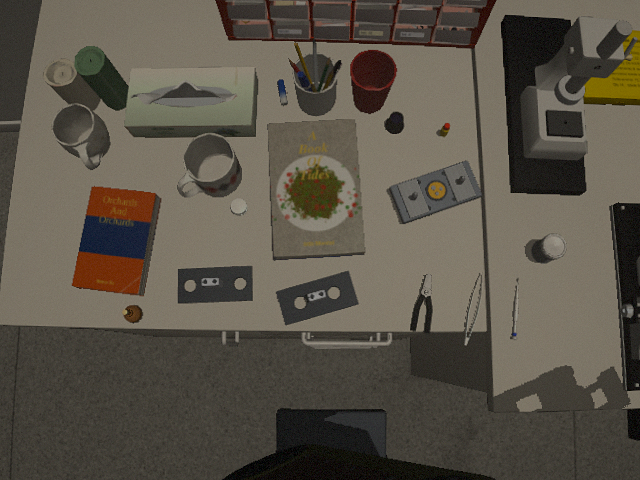

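The fixture is at about (435,190). The left plate has its holes at about (190,285) and (240,284), 50 px apart. The right plate's holes are at about (298,304) and (336,294), 39 px apart, so the left one is the wide plate. I'll enlarge both the left plate and the fixture.

```bash
python3 - <<'E'
import cv2,numpy as np
i=cv2.imread('pics/top1.png')
a=cv2.resize(i[255:335,170:370],None,fx=4,fy=4,interpolation=cv2.INTER_CUBIC)
b=cv2.resize(i[155:227,380:490],None,fx=4,fy=4,interpolation=cv2.INTER_CUBIC)
o=np.zeros((600,800,3),np.uint8);o[:260]=cv2.convertScaleAbs(a[:260],alpha=1.8);o[280:280+b.shape[0],:b.shape[1]]=cv2.convertScaleAbs(b,alpha=1.8)
cv2.imwrite('pics/crop1.png',o)
E
```

```text
(no output)
```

View pics/crop1.png

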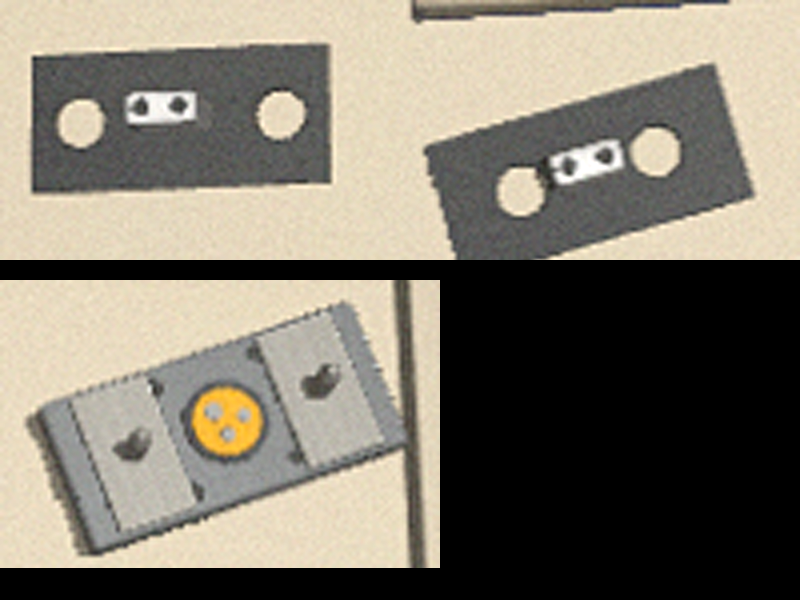

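View pics/scene1.png

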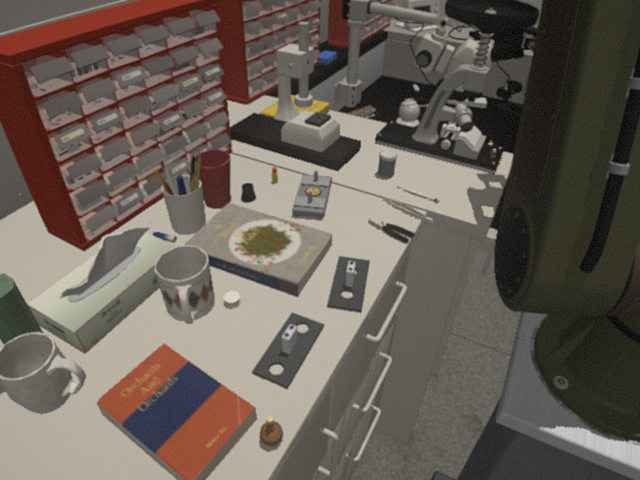

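The crop confirms the left plate is wide. In crop pixels its holes are at (81,123) and (281,115), and its grip top is at (160,107). The fixture's pads and movement are also clear, with the movement at (227,423).

```bash
cat >> h.py <<'E'
def load(f): return dict(np.load('/tmp/'+f+'.npz'))
E
python3 - <<'E'
from h import *
np.set_printoptions(precision=4,suppress=True)
c=load('top1')
A=lambda l:np.array(l)/4+[170-.375,255-.375]
B=lambda l:(np.array(l)-[0,280])/4+[380-.375,155-.375]
def rep(n,P,a,b):
    v=P[b]-P[a]; print(n,P.mean(0),'len',np.linalg.norm(v),'ang',np.degrees(np.arctan2(v[1],v[0])))
rep('corners L',world(c,A([[32,57],[329,44],[330,183],[33,192]]),.006),0,1)
rep('corners L2',world(c,A([[32,57],[329,44],[330,183],[33,192]]),.006),3,2)
rep('holes L',world(c,A([[81,123],[281,115]]),.005),0,1)
print('grip',world(c,A([[160,107]]),.044),world(c,A([[160,107],[60,70],[160,160]])))
rep('holes R',world(c,A([[522,191],[656,152]]),.005),0,1)
l=world(c,B([[72,400],[148,374],[200,507],[122,530]]),.024);r=world(c,B([[258,342],[330,314],[384,442],[308,468]]),.024)
rep('pads',np.array([l.mean(0),r.mean(0)]),0,1); rep('padL',l,0,3);rep('padR',r,0,3)
print('pins base-ish depth',world(c,B([[100,480],[300,360],[227,423]])),'mov',world(c,B([[227,423]]),.022))
# highest points by depth near the fixture (pins)
v,u=np.mgrid[155:227,380:490];P=world(c,np.c_[u.ravel(),v.ravel()]);k=P[:,2]>.036
from scipy.cluster.vq import kmeans2
Q=P[k];m,lab=kmeans2(Q[:,:2],2,seed=1,minit='++');print(m,len(Q),Q[:,2].max(),np.linalg.norm(m[0]-m[1]))
# around: everything taller than 0.06, as coarse map
v,u=np.mgrid[0:480:2,0:640:2];P=world(c,np.c_[u.ravel(),v.ravel()])
for x in np.arange(.2,.8,.05): print('%.2f'%x,[int(1000*max([0,*P[(abs(P[:,0]-x-.025)<.025)&(abs(P[:,1]-y+.025)<.025),2]])) for y in np.arange(.4,-.4,-.05)])
E
```

```text
corners L [0.4683 0.2066 0.006 ] len 0.13097074893520594 ang -87.00553495588534
corners L2 [0.4683 0.2066 0.006 ] len 0.1295499818938036 ang -87.5589324153209
holes L [0.4683 0.2066 0.005 ] len 0.08776646052440255 ang -87.11567472015757
grip [[0.4685 0.2072 0.044 ]] [[0.4683 0.207  0.045 ]
 [0.489  0.2604 0.007 ]
 [0.45   0.214  0.0089]]
holes R [0.4473 0.0293 0.005 ] len 0.05976016335191484 ang -73.27340083527737
pads [ 0.6345 -0.1786  0.024 ] len 0.08717047185072685 ang -70.77133893771163
padL [ 0.6201 -0.1374  0.024 ] len 0.061880134925909235 ang -160.69899133338592
padR [ 0.6488 -0.2198  0.024 ] len 0.06071701410595395 ang -161.0733347552329
pins base-ish depth [[ 0.6072 -0.1215  0.0251]
 [ 0.6621 -0.2109  0.0267]
 [ 0.6343 -0.1784  0.022 ]] mov [[ 0.6344 -0.1784  0.022 ]]
[[ 0.6339 -0.1784]
 [ 0.3513  0.0064]] 106 0.9518278705655182 0.33764143867726976
0.20 [0, 0, 0, 0, 0, 283, 373, 468, 477, 0, 0, 0, 0, 0, 0, 0]
0.25 [0, 0, 0, 0, 0, 0, 0, 0, 553, 626, 0, 0, 0, 4, 5, 5]
0.30 [0, 0, 0, 0, 0, 0, 0, 0, 0, 0, 0, 0, 0, 4, 5, 5]
0.35 [5, 20, 3, 3, 6, 6, 4, 951, 5, 4, 12, 14, 14, 4, 11, 5]
0.40 [55, 58, 8, 12, 11, 9, 12, 49, 11, 5, 15, 15, 15, 6, 12, 5]
0.45 [41, 38, 10, 50, 48, 9, 10, 48, 10, 6, 14, 17, 8, 8, 7, 5]
0.50 [41, 39, 6, 5, 10, 38, 38, 39, 37, 34, 6, 5, 6, 6, 58, 61]
0.55 [40, 41, 5, 6, 19, 38, 38, 38, 37, 31, 28, 28, 5, 5, 5, 56]
0.60 [40, 40, 90, 101, 100, 37, 39, 38, 37, 20, 53, 28, 53, 22, 33, 34]
0.65 [6, 5, 5, 100, 102, 37, 37, 38, 37, 5, 25, 25, 48, 16, 73, 77]
0.70 [58, 59, 62, 100, 102, 55, 38, 38, 38, 5, 9, 41, 39, 6, 87, 99]
0.75 [83, 111, 128, 134, 120, 59, 139, 171, 114, 116, 38, 41, 36, 4, 237, 325]
0.80 [145, 60, 60, 61, 60, 58, 144, 131, 146, 117, 113, 6, 6, 5, 88, 264]
```

The measurements agree: hole spacing is 87.8 mm, plate length 130 mm and pad spacing 87.2 mm.
- **Plate:** (0.4685, 0.207), yaw +2.8°.
- **Fixture:** (0.6345, -0.1785), yaw 19.1°.

The tool yaw needs to be 92.8° at the plate and 109.1° at the fixture. I'll move above the plate.

carry_out:
  motion: "0.0112 0.035 0 0 0 3.3 0;0.0112 0.035 0 0 0 3.3 0;0.0112 0.035 0 0 0 3.3 0;0.0112 0.035 0 0 0 3.3 0;0.0112 0.035 0 0 0 3.3 0;0.0112 0.035 0 0 0 3.3 0;0.0112 0.035 0 0 0 3.3 0;0.0112 0.035 0 0 0 3.3 0;0.0112 0.035 0 0 0 3.3 0;0.0112 0.035 0 0 0 3.3 0;0.0112 0.035 0 0 0 3.3 0;0.0112 0.035 0 0 0 3.3 0;0.0112 0.035 0 0 0 3.3 0;0.0112 0.035 0 0 0 3.3 0;0.0112 0.035 0 0 0 3.3 0;0.0112 0.035 0 0 0 3.3 0;0.0112 0.035 0 0 0 3.3 0;0.0112 0.035 0 0 0 3.3 0;0.0112 0.035 0 0 0 3.3 0;0.0112 0.035 0 0 0 3.3 0"

```text
time_s: 1.77
ee_pos: [0.4676, 0.2089, 0.2052]
eef_rot: [-3.141, 0.0, 1.614]
force: [-0.4, -1.0, 0.6]
grip_width: 0.0939
grip_force: 0.0
```

carry_out:
  motion: "0 0 0 0 0 0 0;0 0 0 0 0 0 0;0 0 0 0 0 0 0"

```text
time_s: 2.02
ee_pos: [0.4672, 0.2064, 0.2051]
eef_rot: [-3.141, 0.0, 1.61]
force: [-0.6, -0.0, 0.7]
grip_width: 0.0941
grip_force: 0.0
```

```bash
python3 - <<'E'
from h import *
o=ctrl.get_obs();print(o['ee_pos'],np.degrees(o['eef_rot']),o['qpos'],o['force'],o['time_s'])
c=snap('wrist','wr1');print(c['position'],c['attitude'])
E
```

```text
[0.46722718 0.20640525 0.20506168] [-1.79948149e+02  2.82243006e-02  9.22609882e+01] [ 3.44375597e-01  2.13464909e-01  1.63041317e+00 -2.05772359e-04
  1.29872569e+00  3.04969528e-01] [-0.55893968 -0.04146047  0.72120138] 2.0167
[0.46579783 0.27912991 0.3845922 ] [-0.25366987 -0.00083761  0.04098953]
```

View pics/wr1.png

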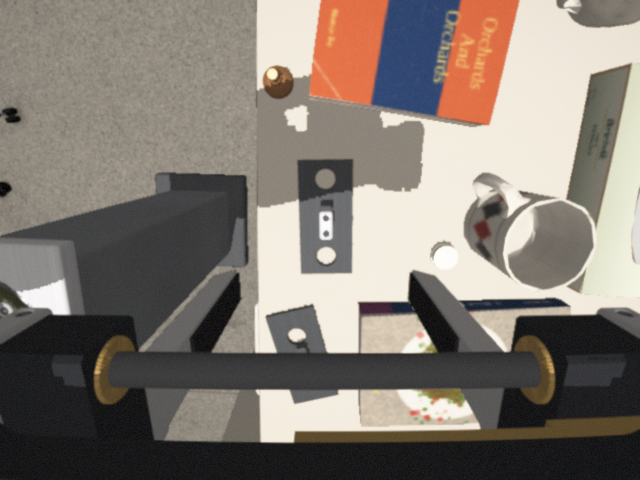

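The wrist view shows the wide plate's holes at (325,179) and (326,256), with the grip top centred at (326,226). I'll cross-check these against the top camera.

```bash
python3 - <<'E'
from h import *
c=load('wr1');h=world(c,[[325,179],[326,256]],.004);print(h,h.mean(0),np.linalg.norm(h[0]-h[1]),np.degrees(np.arctan2(*(h[0]-h[1])[1::-1])),world(c,[[326,226]],.044),world(c,[[326,226]]))
h=world(c,[[298,160],[352,159],[352,273],[301,273]],.006);print(h,h.mean(0))
E
```

```text
[[0.46839331 0.24966402 0.004     ]
 [0.47322358 0.16164415 0.004     ]] [0.47080844 0.20565408 0.004     ] 0.08815230328272729 93.14107233433002 [[0.47109508 0.20574206 0.044     ]] [[0.47109779 0.20570451 0.0438257 ]]
[[0.43851271 0.26888142 0.006     ]
 [0.49650115 0.27231539 0.006     ]
 [0.50440728 0.14274526 0.006     ]
 [0.44489999 0.14032681 0.006     ]] [0.47108028 0.20606722 0.006     ]
```

Both cameras agree within 2.5 mm. I'll descend and grip.

carry_out:
  motion: "0.0025 0 -0.019 0 0 0.6 0;0 0 -0.019 0 0 0 0;0 0 -0.019 0 0 0 0;0 0 -0.019 0 0 0 0;0 0 -0.019 0 0 0 0;0 0 -0.019 0 0 0 0;0 0 -0.019 0 0 0 0;0 0 -0.019 0 0 0 0;0 0 -0.019 0 0 0 0;0 0 -0.005 0 0 0 0;0 0 -0.005 0 0 0 0;0 0 -0.005 0 0 0 0;0 0 -0.005 0 0 0 0;0 0 0 0 0 0 0;0 0 0 0 0 0 0"
  grip_force: 40

```text
time_s: 3.32
ee_pos: [0.4702, 0.2069, 0.0148]
eef_rot: [3.141, -0.0, 1.621]
force: [-0.5, -0.2, 0.5]
grip_width: 0.0935
grip_force: 0.0
```

carry_out:
  motion: "0 0 0 0 0 0 255;0 0 0 0 0 0 255;0 0 0 0 0 0 255;0 0 0 0 0 0 255;0 0 0 0 0 0 255;0 0 0 0 0 0 255;0 0 0 0 0 0 255;0 0 0 0 0 0 255;0 0 0 0 0 0 255;0 0 0 0 0 0 255;0 0 0 0 0 0 255;0 0 0 0 0 0 255"

```text
time_s: 4.32
ee_pos: [0.4701, 0.2069, 0.0145]
eef_rot: [-3.142, -0.0, 1.621]
force: [0.2, 1.3, 0.2]
grip_width: 0.0173
grip_force: 0.0
```

carry_out:
  motion: "0 0 0 0 0 0 255;0 0 0 0 0 0 255;0 0 0 0 0 0 255;0 0 0 0 0 0 255"

```text
time_s: 4.65
ee_pos: [0.4699, 0.2069, 0.0144]
eef_rot: [-3.141, 0.0, 1.621]
force: [-3.4, -0.4, 2.0]
grip_width: 0.0136
grip_force: 40.0
```

carry_out:
  motion: "0 0 0.005 0 0 0 255;0 0 0.01 0 0 0 255;0 0 0.015 0 0 0 255;0 0 0.02 0 0 0 255;0 0 0.02 0 0 0 255;0 0 0.02 0 0 0 255;0 0 0 0 0 0 255"

```text
time_s: 5.23
ee_pos: [0.4718, 0.2075, 0.1086]
eef_rot: [3.135, -0.002, 1.621]
force: [1.3, 1.2, -3.0]
grip_width: 0.0138
grip_force: 40.0
```

The plate is lifted: width 13.8 mm and about 3 N of load. Next I'll carry it over the fixture with its underside near 90 mm.

carry_out:
  motion: "0.004 -0.01 0 0 0 0.4 255;0.009 -0.0215 0 0 0 0.9 255;0.009 -0.0215 0 0 0 0.9 255;0.009 -0.0215 0 0 0 0.9 255;0.009 -0.0215 0 0 0 0.9 255;0.009 -0.0215 0 0 0 0.9 255;0.009 -0.0215 0 0 0 0.9 255;0.009 -0.0215 0 0 0 0.9 255;0.009 -0.0215 0 0 0 0.9 255;0.009 -0.0215 0 0 0 0.9 255;0.009 -0.0215 0 0 0 0.9 255;0.009 -0.0215 0 0 0 0.9 255;0.009 -0.0215 0 0 0 0.9 255;0.009 -0.0215 0 0 0 0.9 255;0.009 -0.0215 0 0 0 0.9 255;0.009 -0.0215 0 0 0 0.9 255;0.009 -0.0215 0 0 0 0.9 255;0.009 -0.0215 0 0 0 0.9 255;0.006 -0.01 0 0 0 0.5 255;0.001 0 0 0 0 0 255"

```text
time_s: 6.9
ee_pos: [0.6341, -0.1807, 0.103]
eef_rot: [-3.141, -0.0, 1.902]
force: [-0.1, 0.2, -3.4]
grip_width: 0.0137
grip_force: 40.0
```

carry_out:
  motion: "0 0 0 0 0 0 255;0 0 0 0 0 0 255;0 0 0 0 0 0 255;0 0 0 0 0 0 255;0 0 0 0 0 0 255;0 0 0 0 0 0 255"

```text
time_s: 7.4
ee_pos: [0.6341, -0.1782, 0.1046]
eef_rot: [3.141, 0.0, 1.904]
force: [0.0, -0.3, -3.7]
grip_width: 0.014
grip_force: 40.0
```

```bash
python3 - <<'E'
from h import *
o=ctrl.get_obs();print(o['ee_pos'],np.degrees(o['eef_rot']),o['force'],o['moment'])
snap('wrist','wr2'); c=snap('top','top2')
i=cv2.imread('pics/wr2.png');j=cv2.imread('pics/top2.png')
t=cv2.resize(cv2.convertScaleAbs(j[130:255,370:510],alpha=1.6),(504,450))
s=np.zeros((450,800,3),np.uint8);s[:,:504]=t;s[:222,504:]=cv2.resize(i,(296,222));cv2.imwrite('pics/c2.png',s)
E
```

```text
[ 0.6340662  -0.17824653  0.10460455] [1.79991732e+02 7.29030130e-03 1.09110088e+02] [ 0.03557601 -0.28051846 -3.73647913] [-0.04347786 -0.12553858 -0.02601223]
```

View pics/c2.png

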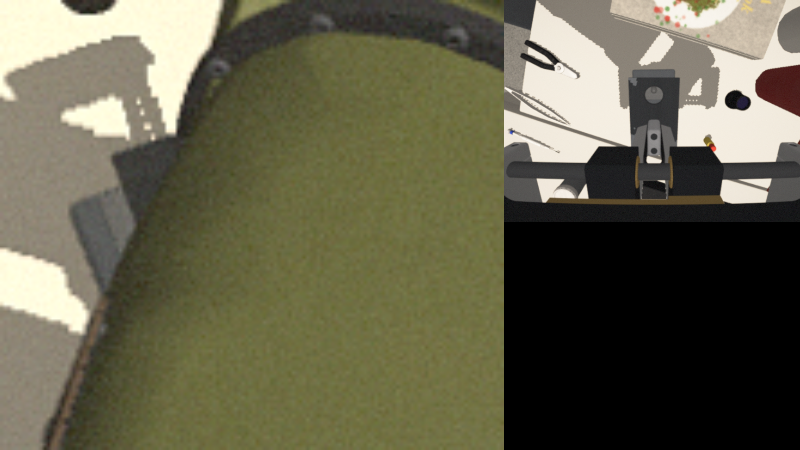

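View pics/wr2.png

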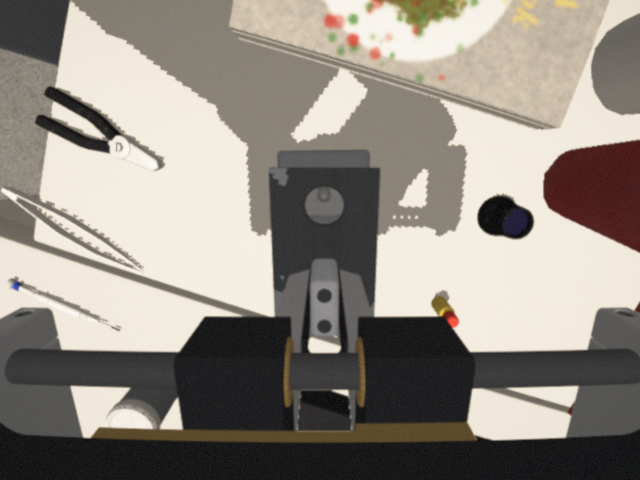

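The wrist view shows the far hole at about (324,206), with the pin tip visible through it at about (323,194). I'll measure both, and check tilt from the plate's depth.

```bash
python3 - <<'E'
from h import *
np.set_printoptions(precision=4,suppress=True)
c=load('wr2')
h=world(c,[[324,206]],.0962)[0];p=world(c,[[323,194]],.048)[0];print('hole',h,'pin',p,'diff',p-h)
print('depth pin',world(c,[[323,194]]))
print('hole pred',np.array([.6341,-.1782])+.044*np.array([-.3272,.945]),'pin pred',np.array([.6345,-.1785])+.044*np.array([-.3272,.945]))
P=world(c,[[275,180+k] for k in range(10,80,10)]+[[372,180+k] for k in range(0,80,10)]+[[u,172] for u in range(290,375,20)])
P=P[abs(P[:,2]-.095)<.02];A=np.c_[P[:,:2],np.ones(len(P))];print(P[:,2],np.linalg.lstsq(A,P[:,2],rcond=None)[0])
E
python3 - <<'E'
import sys;sys.path.insert(0,'.')
from h import *
i=cv2.imread('pics/wr2.png');cv2.imwrite('pics/c3.png',cv2.resize(cv2.convertScaleAbs(i[140:280,250:400],alpha=1.8),(600,560),interpolation=cv2.INTER_CUBIC))
E
```

```text
hole [ 0.6215 -0.1372  0.0962] pin [ 0.6207 -0.1366  0.048 ] diff [-0.0008  0.0005 -0.0482]
depth pin [[ 0.6206 -0.1363  0.0509]]
hole pred [ 0.6197 -0.1366] pin pred [ 0.6201 -0.1369]
[0.096  0.0979 0.0965 0.0962 0.0963 0.0965 0.0961 0.0974 0.0969 0.0967
 0.0962 0.0961 0.0958 0.0975 0.0958 0.0958 0.0975 0.0965 0.0963 0.0972] [-0.003   0.012   0.1001]
```

View pics/c3.png

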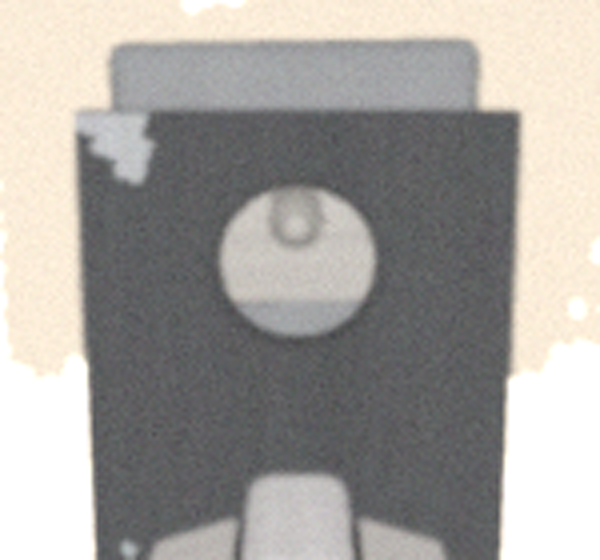

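The plate is level (under 1° tilt), and the hole and pin agree within 1 mm. I'll lower it slowly.

carry_out:
  motion: "0 0 -0.003 0 0 0 255;0 0 -0.006 0 0 0 255;0 0 -0.006 0 0 0 255;0 0 -0.006 0 0 0 255;0 0 -0.006 0 0 0 255;0 0 -0.006 0 0 0 255;0 0 -0.006 0 0 0 255;0 0 -0.006 0 0 0 255;0 0 -0.006 0 0 0 255;0 0 -0.003 0 0 0 255;0 0 0 0 0 0 255;0 0 0 0 0 0 255"

```text
time_s: 8.5
ee_pos: [0.6341, -0.1786, 0.0504]
eef_rot: [3.142, 0.0, 1.904]
force: [-0.1, -0.1, -4.9]
grip_width: 0.0135
grip_force: 40.0
```

carry_out:
  motion: "0 0 -0.002 0 0 0 255;0 0 -0.002 0 0 0 255;0 0 -0.002 0 0 0 255;0 0 -0.002 0 0 0 255;0 0 -0.002 0 0 0 255;0 0 -0.001 0 0 0 255;0 0 0 0 0 0 255;0 0 0 0 0 0 255;0 0 0 0 0 0 255"

```text
time_s: 9.25
ee_pos: [0.6341, -0.1786, 0.0396]
eef_rot: [3.141, 0.0, 1.904]
force: [0.2, -0.9, -3.6]
grip_width: 0.014
grip_force: 40.0
```

Still bearing the full weight, so no contact yet. I'll continue in 1 mm steps.

carry_out:
  motion: "0 0 -0.001 0 0 0 255;0 0 0 0 0 0 255;0 0 0 0 0 0 255;0 0 0 0 0 0 255"

```text
time_s: 9.58
ee_pos: [0.6341, -0.1786, 0.0385]
eef_rot: [3.142, 0.0, 1.904]
force: [-0.5, -0.7, -3.7]
grip_width: 0.0137
grip_force: 40.0
```

carry_out:
  motion: "0 0 -0.001 0 0 0 255;0 0 0 0 0 0 255;0 0 0 0 0 0 255;0 0 0 0 0 0 255"

```text
time_s: 9.92
ee_pos: [0.6341, -0.1786, 0.0384]
eef_rot: [3.141, 0.0, 1.904]
force: [-4.6, 0.9, 4.8]
grip_width: 0.0135
grip_force: 40.0
```

It made contact at the expected height. Now I'll release and retreat straight up.

carry_out:
  motion: "0 0 0 0 0 0 150;0 0 0 0 0 0 150;0 0 0 0 0 0 150;0 0 0 0 0 0 150;0 0 0 0 0 0 150;0 0 0 0 0 0 150;0 0 0 0 0 0 150;0 0 0 0 0 0 150"

```text
time_s: 10.58
ee_pos: [0.6341, -0.1786, 0.0374]
eef_rot: [-3.142, 0.0, 1.904]
force: [-0.3, -0.0, -0.5]
grip_width: 0.0387
grip_force: 0.0
```

carry_out:
  motion: "0 0 0.005 0 0 0 150;0 0 0.01 0 0 0 150;0 0 0.015 0 0 0 150;0 0 0.02 0 0 0 150;0 0 0.02 0 0 0 150;0 0 0.02 0 0 0 150;0 0 0.02 0 0 0 150;0 0 0 0 0 0 150;0 0 0 0 0 0 150"

```text
time_s: 11.33
ee_pos: [0.6345, -0.1788, 0.149]
eef_rot: [3.14, 0.002, 1.904]
force: [0.2, -0.3, -0.1]
grip_width: 0.0388
grip_force: 0.0
```

```bash
python3 - <<'E'
from h import *
print(ctrl.get_obs()['ee_pos']);snap('wrist','wr3')
E
```

```text
[ 0.63447681 -0.17876057  0.14900433]
```

View pics/wr3.png

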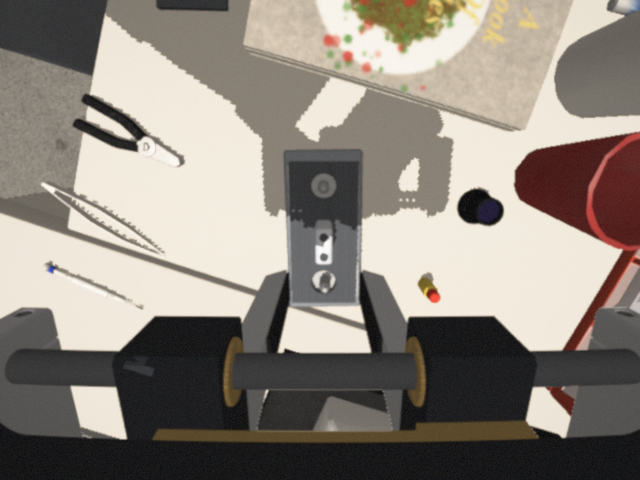

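The plate lies on the fixture with pins up through both holes, at (323,186) and (323,281). The gripper is clear of it. I'll check height and level by depth, then hand in.

```bash
python3 - <<'E'
from h import *
c=load('wr3')
P=world(c,[[x,y] for x in (297,350) for y in range(165,295,8)]);k=abs(P[:,2]-.03)<.012;P=P[k]
f=np.linalg.lstsq(np.c_[P[:,:2]-P[:,:2].mean(0),np.ones(len(P))],P[:,2],rcond=None)[0];print(f,len(P))
h=world(c,[[323,186],[323,281]],.03);print(h.mean(0))
if abs(f[2]-.03)<.004 and np.hypot(*f[:2])<.05: print(ctrl.hand_in())
E
```

```text
[-0.00351524  0.0087184   0.03078844] 34
[ 0.63588821 -0.17914147  0.03      ]
the job is handed in; nothing more can be done
None
```

The wide-hole plate lies flat on the rest pads with a pin up through each hole, the gripper has let go and moved clear, the narrow plate was not touched, and the job is handed in at about 11.4 s; no verdict was returned.

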